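Spring the filter hood by its hidden catch

ROBOT

A 6-joint arm with a two-finger parallel gripper is mounted at the origin on a cart in front of the work surface, level with it; the furniture and walls round the work are solid. World frame = base frame: x ahead of the robot, y to its left, z up, the work surface at z = 0. Lengths are in m, angles in rad, forces in N, time in s.
With the tool pointing down it reaches from about 0.2 to 0.875 m from the base axis. Payload 3.4 kg.
Tool frame: the origin (TCP) lies at the very end of the fingers, on their centre line; the grasp point (between the pads) lies 19 mm behind it; z points along the fingers, y is the direction in which the jaws open and shut (so a half turn about z gives the same grasp; the last joint's range is limited). The gripper opens to 94 mm and grips with 3 to 60 N. Pads are 16 mm wide; open, the fingers measure 119 mm over their backs; the gripper's body (75 mm by 177 mm) begins 78 mm behind the grasp point.
Start: joints at [-1.418, 0.276, 1.505, -0, 1.361, -0.121], TCP at [0.155, -0.554, 0.205] pointing down, gripper open.
Joint ranges: [-2.89, 2.89], [-0.75, 2.08], [0.22, 2.7], [-1.18, 4.32], [0.11, 2.71], [-2.7, 2.7]. Speed limits (rad/s): [2.57, 2.57, 3.14, 3.14, 3.14, 3.14].

INTERFACE

Orientations are given as a unit quaternion [x, y, z, w].
In Python, from plant import observe, cams, sign_off gives the robot as it stands.
- The arm moves only by the tool carry_out, never from a script. Its argument "deltas" is a list of rows, each an object of numbers: "tx", "ty", "tz": the shift along the tool's x, y, z in cm; "roll": the turn about the tool's z in rad; "hand": the opening, from 0 (shut) to 1 (fully open). In form: [{"tx": .., "ty": .., "tz": .., "roll": .., "hand": ..}, ...]. A call has exactly 5 rows; each row is the pose to reach, as a shift and turn from the pose commanded when the call began, along the tool's axes at that moment; what a row does not reach only later rows make up. A row lasts 1/12 s, in which the tool goes at most 41.7 mm and 7.16 degrees, less where a joint would pass 70% of its speed; a pose out of reach is approached as far as the arm can. A call with a gripper value outside its range is refused whole. The fingers move at their own pace and stop on an object; "force" is the grip in N (left out, the last holds). Time passes only in rows, so rows that repeat a pose let the fingers close, or fill a call up. It gives the time, the measured TCP pose, the force and the opening at its end, in the units of the state.
- observe(): the state, without advancing time (a new reading comes with each control period).
- cams.snapshot(name): name is "scene" or "top" or "wrist"; returns the picture (420x560x3 uint8, red, green, blue); there is no depth.
- cams.camera_params(name): a dict with "fx", "fy", "cx", "cy" (pixels), "D" ([k1, k2, p1, p2, k3] as OpenCV has them; the pictures are not rectified), "R" (3x3) and "t" (3): a world point X has camera coordinates R X + t. Camera axes: x right, y down, z forward; pixel columns grow to the right and rows downward; lengths in m; the calibration is good to about 2 mm. A picture is of the moment at which its call begins: read the wrist's pose just before it. camera_params takes no time and is no camera call; for the wrist camera it gives the pose at the moment of the call.
- sign_off(): hands the job in, once; it reports no verdict.
The state is a dict: "t": time; "qpos": joint angles; "joint_vel": joint speeds; "effort": joint torques, N m; "ee_pos": TCP position; "tcp_rot": TCP orientation; "contact_force": force on the tool from outside, world axes, zero at the start; "moment": the same for the moment, N m; "finger_gap": finger opening in m.
Only numpy, scipy, OpenCV 4.12 (cv2) and the standard library are available. Lean on these libraries where they do the work, as an engineer would, in place of code of your own. Each camera call takes 0.05 s, during which the arm holds its last target.

TASK

Open the filter hood of the dust extractor's filter box: take the green screwdriver by its handle, push its blade through the narrow slot in the front of the box and press the hidden catch behind it until the sprung lid pops up fully by itself. Then draw the screwdriver out and lay it flat on the table, leaving the other things on the table where they are.

Things in the scene. Friction and masses are not known exactly. Their poses are not given: they have to be found in the camera images.
- filter_box: green metal filter box bolted to the table, 130 (x) x 180 (y) x 110 (z) mm, with a grey lid on top hinged along the far edge. Origin: centre of its underside; x points from the slotted front face into the box (away from the robot), z up. It stands in a different place and yaw each time.
- slot (a point): middle of the mouth of the upright slot in the box's front (black surround, front surface 67.5 mm before the box's centre, 55 mm above the table). The slot is 16 mm wide and 26 mm high, the wall 7 mm thick there. Axes as the box's: push along +x. The flat steel tab of the catch (34 mm wide, from 30 to 76 mm above the table) stands upright 32 mm behind the mouth.
- catch (a joint): travel of the hidden catch tab in m: 0 at rest, 0.012 fully pressed (into the box, along its +x). It lets the lid go at about 0.007 to 0.008. It is sprung: about 2.5 N to start, 5 N fully pressed, and returns when let go.
- lid (a joint): lid angle in rad: 0 shut (it rests at about 0.01 under the catch), 1.1 fully open (at its stop). Sprung: once the catch lets go it rises by itself in about 1 to 2 s and stays up; its front edge swings up and away from the robot.
- lid_front (a point): middle of the lid's front edge, on top of the lid (116 mm above the table when shut)
- green_driver: long screwdriver with a green handle, 232 mm long, lying on the table. Origin: mid-length, on the underside as it first lies; x runs along it toward the blade. Handle from x = -116 to -18 mm, 27 mm thick; round shank 6 mm thick from -18 to 102 mm, flat blade tip 6 mm wide to 116 mm. The middle axis is 14 mm above the table when it lies. It starts with the blade pointing roughly away from the robot and may change places with the red one.
- driver_tip (a point): end of the green screwdriver's blade, on its axis (115.5 mm ahead of the origin)
- driver_grip (a point): point on the axis inside the green screwdriver's handle, 160.5 mm behind the blade's end, near the centre of mass: a good place to grip
- red_driver: shorter screwdriver with a red handle, 187 x 21 x 22 mm, origin mid-length on its underside: a bystander, leave it
- wax_tin: flat round tin with a red lid, 70 mm across, 25 mm high, origin in the middle of its underside: a bystander
- pliers: pliers with red handles, 191 x 54 x 12 mm, lying flat, origin in the middle of the underside: a bystander

How it is judged:
On the way, in this order (a step that is already met when the one before it is completed fails the run):
1. the screwdriver's blade, through the slot, presses the catch (value of joint catch above 0.005 m and x of driver_tip in the frame of slot between 0.025 and 0.06 m), for 0.02 s.
2. the lid springs open (value of joint lid above 0.9 rad), for 0.1 s.
At the end, for the whole second after the job is handed in: The lid stands open by more than 0.9 rad (of 1.1), the catch has sprung back (under 3 mm), and the green screwdriver lies flat and still on the table (both its blade end and its handle's middle axis less than 30 mm above the table top, slower than 0.03 m/s) (value of joint lid above 0.9 rad and value of joint catch below 0.003 m and height (world z) of driver_tip between 0 and 0.03 m and height (world z) of driver_grip between 0 and 0.03 m and linear speed of green_driver below 0.03 m/s); the robot touches nothing.
It fails at once if a loose bystander (red screwdriver, wax tin or pliers) is moved by more than 30 mm (distance of any of red_driver, wax_tin, pliers from where it was at the start of the episode above 0.03 m).
It also fails if it takes over 56 s, if anything falls off the work surface, if the arm or the gripper's body presses on something with over 40 N, if the wrist force passes 120 N, or if a joint passes its speed limit or range.

## Working session

There is one attempt and no reset: what is moved stays moved. The work goes in short steps, Python scripts to look and compute and a tool call to move; the robot and the scene stay as the last step left them, time stands still between calls to the robot, and variables do not carry over. Pictures are saved under pics/ and viewed, and the job is handed in when it is done.

Besides the shell and the picture viewer there is one more tool, called as name(argument=value, ...), one argument or row to a line, values as JSON. carry_out: Moves the arm, as the interface text tells. Its arguments: {"type":"object","properties":{"deltas":{"type":"array","items":{"type":"object","properties":{"tx":{"type":"number"},"ty":{"type":"number"},"tz":{"type":"number"},"roll":{"type":"number"},"hand":{"type":"number"}}}},"force":{"type":"number"}},"required":["deltas"]}

```bash
ls; mkdir -p pics; python3 - <<'E'
from plant import observe,cams
import cv2
o=observe();print(o)
for n in ("scene","top"):
    p=cams.camera_params(n);print(n,p)
    cv2.imwrite(f"pics/{n}0.png",cams.snapshot(n)[:,:,::-1])
E
```

```text
pics
{'t': 0.0, 'qpos': array([-1.41800133e+00,  2.76569276e-01,  1.50610672e+00, -3.90180007e-06,
        1.36069322e+00, -1.20992134e-01]), 'joint_vel': array([-9.46995478e-04,  5.42080384e-04, -4.24966775e-05, -2.12169598e-04,
       -1.32965166e-03,  1.08650536e-04]), 'effort': array([-5.01931936e-04, -4.04594421e+01, -2.37234414e+01,  7.00558140e-02,
        3.46704852e-02, -1.39029266e-04]), 'ee_pos': array([ 0.15537989, -0.55302558,  0.20462994]), 'tcp_rot': array([ 9.90644253e-01,  1.36466754e-01, -1.60317499e-05, -8.88139134e-04]), 'contact_force': array([-0.64451098,  0.0608273 ,  1.0483792 ]), 'moment': array([-0.04353439,  0.03699559,  0.0120549 ]), 'finger_gap': 0.09352132974261403}
scene {'fx': 482.73203906383117, 'fy': 482.73203906383117, 'cx': 275.4650160447651, 'cy': 207.63340963614763, 'D': array([-0.07017116,  0.        ,  0.        ,  0.        ,  0.        ]), 'R': array([[-0.89189077, -0.45220708,  0.00629315],
       [-0.2996059 ,  0.5803765 , -0.75723142],
       [ 0.33877301, -0.67725319, -0.65311635]]), 't': array([0.56659412, 0.22423542, 1.34751737])}
top {'fx': 545.2874378886678, 'fy': 545.2874378886678, 'cx': 276.56933321411583, 'cy': 207.41661986972915, 'D': array([-0.20870095,  0.        ,  0.        ,  0.        ,  0.        ]), 'R': array([[-0.02159663, -0.9997362 , -0.0078171 ],
       [-0.99618872,  0.0221796 , -0.08435692],
       [ 0.08450805,  0.00596548, -0.99640494]]), 't': array([0.10251741, 0.60377368, 1.5329639 ])}
```

View pics/scene0.png

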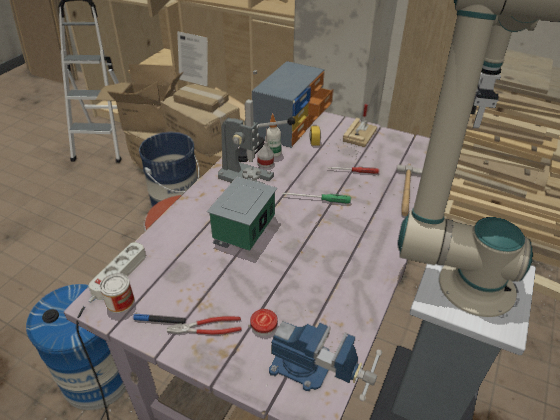

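View pics/top0.png

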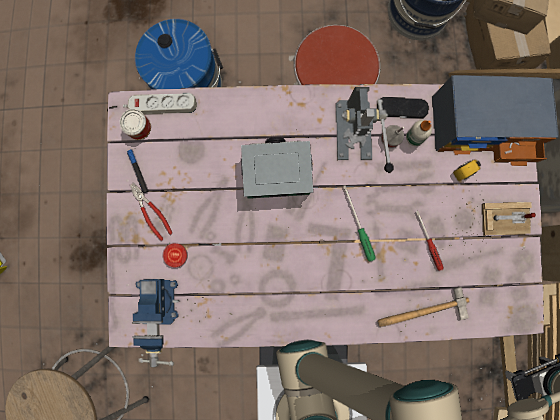

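```bash
python3 - <<'E'
import cv2
a=cv2.imread("pics/top0.png");b=cv2.imread("pics/scene0.png")
cv2.imwrite("pics/c1.png",cv2.resize(a[125:275,230:450],None,fx=3.6,fy=3.6,interpolation=cv2.INTER_CUBIC))
cv2.imwrite("pics/c2.png",cv2.resize(b[160:260,200:360],None,fx=5,fy=5,interpolation=cv2.INTER_CUBIC))
E
cat > h.py <<'E'
import numpy as np,cv2
def ray(p,uv):
    K=np.array([[p['fx'],0,p['cx']],[0,p['fy'],p['cy']],[0,0,1]])
    xy=cv2.undistortPoints(np.array([[uv]],float),K,np.array(p['D']))[0,0]
    R=np.array(p['R']);t=np.array(p['t'])
    return -R.T@t, R.T@np.array([xy[0],xy[1],1])
def onz(p,uv,z):
    c,d=ray(p,uv);return c+d*(z-c[2])/d[2]
def tri(obs):
    A=np.zeros((3,3));b=np.zeros(3)
    for p,uv in obs:
        c,d=ray(p,uv);d=d/np.linalg.norm(d);M=np.eye(3)-np.outer(d,d);A+=M;b+=M@c
    return np.linalg.solve(A,b)
def proj(p,X):
    K=np.array([[p['fx'],0,p['cx']],[0,p['fy'],p['cy']],[0,0,1]])
    r,_=cv2.Rodrigues(np.array(p['R']))
    return cv2.projectPoints(np.atleast_2d(X).astype(float),r,np.array(p['t'],float),K,np.array(p['D']))[0][:,0]
E
```

```text
(no output)
```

View pics/c1.png

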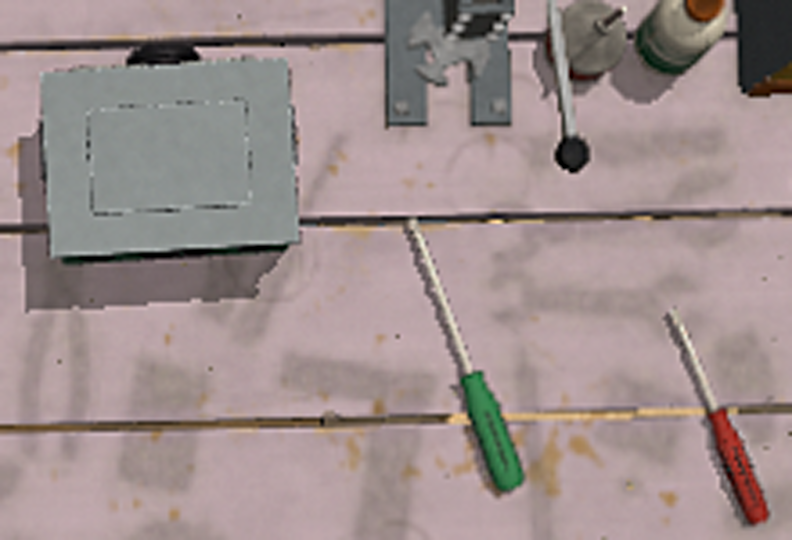

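View pics/c2.png

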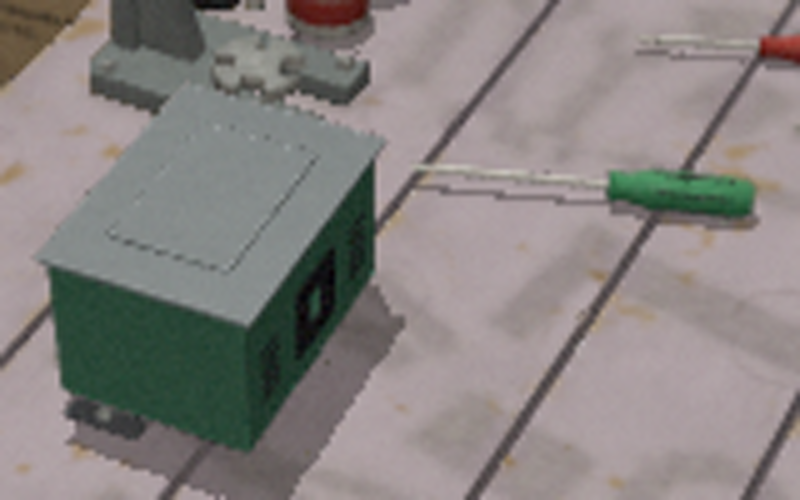

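```bash
python3 - <<'E'
from plant import cams
from h import *
T=cams.camera_params("top");S=cams.camera_params("scene")
t=lambda x,y:(230+(x+.5)/3.6-.5,125+(y+.5)/3.6-.5)
s=lambda x,y:(200+(x+.5)/5-.5,160+(y+.5)/5-.5)
print("lid corners z=.116")
C=[onz(T,t(*c),.116) for c in [(41,72),(288,59),(300,242),(51,258)]]
for c in C: print(c)
print("edges",[np.linalg.norm(C[i]-C[(i+1)%4]) for i in range(4)])
C2=[onz(S,s(*c),.116) for c in [(384,142),(247,326),(37,261),(190,84)]]  # front-right, front-left, back-left, back-right
print("scene");[print(c) for c in C2]
print("edges",[np.linalg.norm(C2[i]-C2[(i+1)%4]) for i in range(4)])
print("slot scene on z .055",onz(S,s(316,305),.055))
print("tip",onz(T,t(411,221),.014),onz(S,s(413,170),.014))
print("ferr",onz(T,t(472,375),.014),onz(S,s(610,186),.014))
print("end",onz(T,t(511,486),.014),onz(S,s(752,199),.014))
E
```

```text
lid corners z=.116
[0.77242076 0.18204375 0.116     ]
[ 0.77810569 -0.00549115  0.116     ]
[ 0.63820467 -0.01050302  0.116     ]
[0.63031974 0.17654655 0.116     ]
edges [np.float64(0.18762104593740997), np.float64(0.13999076692729562), np.float64(0.18721569432451915), np.float64(0.14220730085906894)]
scene
[ 0.63810802 -0.01038106  0.116     ]
[0.63153398 0.17480523 0.116     ]
[0.7679042  0.18237389 0.116     ]
[ 0.77489838 -0.00666136  0.116     ]
edges [np.float64(0.1853029374445629), np.float64(0.13658009587784534), np.float64(0.18916459691088192), np.float64(0.13684092463187045)]
slot scene on z .055 [0.63715986 0.08243277 0.055     ]
tip [ 0.66473692 -0.10681082  0.014     ] [ 0.66413295 -0.10720354  0.014     ]
ferr [ 0.53961161 -0.15198798  0.014     ] [ 0.53869549 -0.15286112  0.014     ]
end [ 0.45002225 -0.18077334  0.014     ] [ 0.44862491 -0.1840454   0.014     ]
```

```bash
cat > go.py <<'E'
import sys,numpy as np
from plant import observe
from scipy.spatial.transform import Rotation as R
def rel(target,yaw):
    o=observe();M=R.from_quat(o['tcp_rot']).as_matrix()
    d=M.T@(np.array(target)-o['ee_pos'])*100
    cy=np.arctan2(M[1,0],M[0,0])
    print("t",round(o['t'],2),"pos",o['ee_pos'].round(4),"yaw",round(cy,4),"gap",round(o['finger_gap'],4),"F",o['contact_force'].round(1))
    print("tx,ty,tz(cm)",d.round(2),"roll",round(-(yaw-cy),4))
a=[float(x) for x in sys.argv[1:]]
rel(a[:3],a[3])
E
python3 go.py .5134 -.1614 .2 .343
```

```text
t 0.1 pos [ 0.1554 -0.5531  0.2047] yaw 0.2738 gap 0.094 F [0.  0.4 0.5]
tx,ty,tz(cm) [ 45.06 -28.03   0.53] roll -0.0692
```

carry_out(
  deltas=[
    {"tx": 3.4,"ty": -2.1,"hand": 1},
    {"tx": 6.8,"ty": -4.2,"hand": 1},
    {"tx": 10.2,"ty": -6.3,"hand": 1},
    {"tx": 13.6,"ty": -8.4,"hand": 1},
    {"tx": 17,"ty": -10.5,"hand": 1},
  ],
  force=40,
)

```text
validation failed for argument at $.de...
```

carry_out(
  deltas=[
    {"tx": 3.4,"ty": -2.1,"hand": 1},
    {"tx": 6.8,"ty": -4.2,"hand": 1},
    {"tx": 10.2,"ty": -6.3,"hand": 1},
    {"tx": 13.6,"ty": -8.4,"hand": 1},
    {"tx": 17,"ty": -10.5,"hand": 1},
  ],
)

```text
validation failed for argument at $.de...
```

```bash
python3 go.py .5134 -.1614 .2 .343
```

```text
t 0.1 pos [ 0.1554 -0.5531  0.2047] yaw 0.2738 gap 0.094 F [0.  0.4 0.5]
tx,ty,tz(cm) [ 45.06 -28.03   0.53] roll -0.0692
```

carry_out(
  deltas=[
    {"tx": 3.4,"ty": -2.1,"tz": 0,"roll": 0,"hand": 1},
    {"tx": 6.8,"ty": -4.2,"tz": 0,"roll": 0,"hand": 1},
    {"tx": 10.2,"ty": -6.3,"tz": 0,"roll": 0,"hand": 1},
    {"tx": 13.6,"ty": -8.4,"tz": 0,"roll": 0,"hand": 1},
    {"tx": 17,"ty": -10.5,"tz": 0,"roll": 0,"hand": 1},
  ],
  force=40,
)

```text
t: 0.52
ee_pos: [0.2914, -0.4048, 0.2051]
tcp_rot: [0.991, 0.136, -0.0, -0.0]
contact_force: [-0.0, -0.9, 0.4]
finger_gap: 0.0941
```

carry_out(
  deltas=[
    {"tx": 3.4,"ty": -2.1,"tz": 0,"roll": 0,"hand": 1},
    {"tx": 6.8,"ty": -4.2,"tz": 0,"roll": 0,"hand": 1},
    {"tx": 10.2,"ty": -6.3,"tz": 0,"roll": 0,"hand": 1},
    {"tx": 13.6,"ty": -8.4,"tz": 0,"roll": -0.03,"hand": 1},
    {"tx": 17,"ty": -10.5,"tz": 0,"roll": -0.069,"hand": 1},
  ],
)

```text
t: 0.93
ee_pos: [0.4268, -0.2576, 0.2053]
tcp_rot: [0.985, 0.171, -0.0, -0.0]
contact_force: [0.8, -0.7, -0.5]
finger_gap: 0.094
```

```bash
python3 go.py .5134 -.1614 .12 .343
```

```text
t 0.93 pos [ 0.4268 -0.2576  0.2053] yaw 0.3442 gap 0.094 F [ 0.8 -0.7 -0.5]
tx,ty,tz(cm) [11.41 -6.13  8.52] roll 0.0012
```

carry_out(
  deltas=[
    {"tx": 3.4,"ty": -1.9,"tz": 0,"roll": 0,"hand": 1},
    {"tx": 6.8,"ty": -3.8,"tz": 0,"roll": 0,"hand": 1},
    {"tx": 9.5,"ty": -5.2,"tz": 1,"roll": 0,"hand": 1},
    {"tx": 11.4,"ty": -6.1,"tz": 2.5,"roll": 0,"hand": 1},
    {"tx": 11.4,"ty": -6.1,"tz": 4.5,"roll": 0,"hand": 1},
  ],
)

```text
t: 1.35
ee_pos: [0.5165, -0.1609, 0.1608]
tcp_rot: [0.985, 0.173, 0.002, 0.0]
contact_force: [-0.3, -0.3, -0.2]
finger_gap: 0.0939
```

```bash
python3 go.py .5134 -.1614 .12 .343; python3 - <<'E'
from plant import cams
import cv2,pickle
p=cams.camera_params("wrist");im=cams.snapshot("wrist")
pickle.dump(p,open("w1.pkl","wb"))
cv2.imwrite("pics/w1.png",im[:,:,::-1]);print(p['R'],p['t'],p['fx'])
E
```

```text
t 1.35 pos [ 0.5165 -0.1609  0.1608] yaw 0.3468 gap 0.0939 F [-0.3 -0.3 -0.2]
tx,ty,tz(cm) [-0.33 -0.07  4.07] roll 0.0038
[[ 3.38718791e-01 -9.40887569e-01  4.02852025e-04]
 [-9.15914610e-01 -3.29630493e-01  2.29006910e-01]
 [-2.15336962e-01 -7.79379217e-02 -9.73424714e-01]] [-0.32676384  0.40676039  0.44420834] 344.291380130858
```

View pics/w1.png

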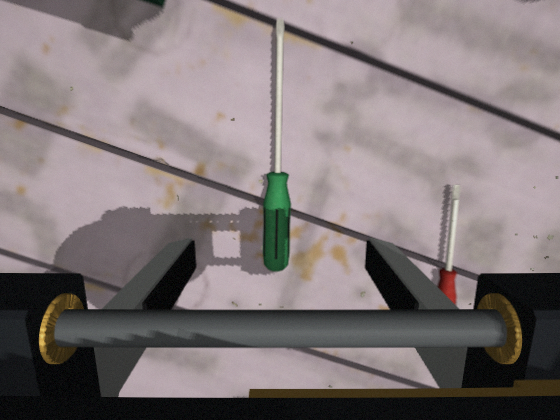

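```bash
python3 - <<'E'
import pickle
from plant import cams
from h import *
p=pickle.load(open("w1.pkl","rb"));T=cams.camera_params("top")
a=onz(p,(280,21),.014);b=onz(p,(277.5,173),.014);c=onz(p,(277,269),.014)
print(a,b,c,np.linalg.norm(a-b),np.linalg.norm(a-c))
for q in (b,c): d=a-q;print(np.arctan2(d[1],d[0]))
u=(a-c)/np.linalg.norm(a-c);print("grip",a-.1605*u, c+.0715*u)
print("red tip",onz(p,(456,186),.011),onz(p,(448,272),.011), onz(T,(418,212),.011))
E
```

```text
[ 0.66553713 -0.10759333  0.014     ] [ 0.54099551 -0.14990385  0.014     ] [ 0.44932127 -0.18218897  0.014     ] 0.13153249430712466 0.22872211614215732
0.3274964462215785
0.33221837254614206
grip [ 0.51381308 -0.15993894  0.014     ] [ 0.51691174 -0.15886989  0.014     ]
red tip [ 0.5874324 -0.3167148  0.011    ] [ 0.50425489 -0.34907636  0.011     ] [ 0.58451646 -0.32332654  0.011     ]
```

```bash
python3 go.py .5145 -.1603 .003 .335
```

```text
t 1.4 pos [ 0.5119 -0.1609  0.156 ] yaw 0.3463 gap 0.0941 F [-1.   0.  -2.6]
tx,ty,tz(cm) [ 0.33  0.11 15.3 ] roll 0.0113
```

carry_out(
  deltas=[
    {"tx": 0.1,"ty": 0.1,"tz": 2.5,"roll": 0.011,"hand": 1},
    {"tx": 0.2,"ty": 0.1,"tz": 5.5,"roll": 0.011,"hand": 1},
    {"tx": 0.2,"ty": 0.1,"tz": 8.5,"roll": 0.011,"hand": 1},
    {"tx": 0.2,"ty": 0.1,"tz": 10.5,"roll": 0.011,"hand": 1},
    {"tx": 0.2,"ty": 0.1,"tz": 11.5,"roll": 0.011,"hand": 1},
  ],
)

```text
t: 1.82
ee_pos: [0.5127, -0.1635, 0.0428]
tcp_rot: [0.986, 0.165, -0.002, -0.001]
contact_force: [0.1, -0.4, -0.6]
finger_gap: 0.0943
```

carry_out(
  deltas=[
    {"tx": 0,"ty": 0,"tz": 0,"roll": 0,"hand": 1},
    {"tx": 0,"ty": 0,"tz": 0,"roll": 0,"hand": 1},
    {"tx": 0,"ty": 0,"tz": 0,"roll": 0,"hand": 1},
    {"tx": 0,"ty": 0,"tz": 0,"roll": 0,"hand": 1},
    {"tx": 0,"ty": 0,"tz": 0,"roll": 0,"hand": 1},
  ],
)

```text
t: 2.23
ee_pos: [0.5161, -0.1645, 0.0469]
tcp_rot: [0.986, 0.165, 0.001, 0.001]
contact_force: [0.7, -0.3, -0.6]
finger_gap: 0.0936
```

```bash
python3 go.py .5145 -.1603 .003 .335
```

```text
t 2.23 pos [ 0.5161 -0.1645  0.0469] yaw 0.3317 gap 0.0936 F [ 0.7 -0.3 -0.6]
tx,ty,tz(cm) [-0.02 -0.46  4.39] roll -0.0033
```

carry_out(
  deltas=[
    {"tx": 0,"ty": -0.4,"tz": 1.2,"roll": 0,"hand": 1},
    {"tx": 0,"ty": -0.4,"tz": 2.4,"roll": 0,"hand": 1},
    {"tx": 0,"ty": -0.4,"tz": 3.4,"roll": 0,"hand": 1},
    {"tx": 0,"ty": -0.4,"tz": 4.0,"roll": 0,"hand": 1},
    {"tx": 0,"ty": -0.4,"tz": 4.0,"roll": 0,"hand": 1},
  ],
)

```text
t: 2.65
ee_pos: [0.5131, -0.16, 0.0045]
tcp_rot: [0.986, 0.165, -0.001, -0.0]
contact_force: [-0.8, 0.8, -0.3]
finger_gap: 0.0937
```

```bash
for i in 1 2 3 ; do python3 go.py .5145 -.1603 .003 .335;python3 -c "
from plant import cams;cams.snapshot('top')"; done
```

```text
t 2.65 pos [ 0.5131 -0.16    0.0045] yaw 0.3318 gap 0.0937 F [-0.8  0.8 -0.3]
tx,ty,tz(cm) [0.12 0.08 0.15] roll -0.0032
t 2.7 pos [ 0.5136 -0.1602  0.0051] yaw 0.3318 gap 0.0941 F [0.2 0.1 1.1]
tx,ty,tz(cm) [0.08 0.04 0.21] roll -0.0032
t 2.75 pos [ 0.514  -0.1604  0.0056] yaw 0.3318 gap 0.0944 F [-0.3 -0.2 -0.5]
tx,ty,tz(cm) [0.05 0.01 0.26] roll -0.0032
```

Down a touch more and close.

carry_out(
  deltas=[
    {"tx": 0,"ty": 0,"tz": 0.2,"roll": 0,"hand": 1},
    {"tx": 0,"ty": 0,"tz": 0.3,"roll": 0,"hand": 0.3},
    {"tx": 0,"ty": 0,"tz": 0.3,"roll": 0,"hand": 0},
    {"tx": 0,"ty": 0,"tz": 0.3,"roll": 0,"hand": 0},
    {"tx": 0,"ty": 0,"tz": 0.3,"roll": 0,"hand": 0},
  ],
  force=40,
)

```text
t: 3.22
ee_pos: [0.5139, -0.1603, 0.0026]
tcp_rot: [0.986, 0.165, 0.0, 0.0]
contact_force: [0.9, -1.0, -0.5]
finger_gap: 0.0706
```

carry_out(
  deltas=[
    {"tx": 0,"ty": 0,"tz": 0,"roll": 0,"hand": 0},
    {"tx": 0,"ty": 0,"tz": 0,"roll": 0,"hand": 0},
    {"tx": 0,"ty": 0,"tz": 0,"roll": 0,"hand": 0},
    {"tx": 0,"ty": 0,"tz": 0,"roll": 0,"hand": 0},
    {"tx": 0,"ty": 0,"tz": 0,"roll": 0,"hand": 0},
  ],
)

```text
t: 3.63
ee_pos: [0.5138, -0.1603, 0.0025]
tcp_rot: [0.986, 0.165, 0.0, 0.0]
contact_force: [-0.6, -0.2, -0.1]
finger_gap: 0.0375
```

carry_out(
  deltas=[
    {"tx": 0,"ty": 0,"tz": 0,"roll": 0,"hand": 0},
    {"tx": 0,"ty": 0,"tz": 0,"roll": 0,"hand": 0},
    {"tx": 0,"ty": 0,"tz": 0,"roll": 0,"hand": 0},
    {"tx": 0,"ty": 0,"tz": 0,"roll": 0,"hand": 0},
    {"tx": 0,"ty": 0,"tz": 0,"roll": 0,"hand": 0},
  ],
)

```text
t: 4.05
ee_pos: [0.5137, -0.1601, 0.0025]
tcp_rot: [0.986, 0.165, -0.0, -0.0]
contact_force: [-1.6, 0.9, 0.9]
finger_gap: 0.0262
```

carry_out(
  deltas=[
    {"tx": 0,"ty": 0,"tz": 0,"roll": 0,"hand": 0},
    {"tx": 0,"ty": 0,"tz": -0.5,"roll": 0,"hand": 0},
    {"tx": 0,"ty": 0,"tz": -1.5,"roll": 0,"hand": 0},
    {"tx": 0,"ty": 0,"tz": -2.7,"roll": 0,"hand": 0},
    {"tx": 0,"ty": 0,"tz": -4.1,"roll": 0,"hand": 0},
  ],
)

```text
t: 4.47
ee_pos: [0.5136, -0.1603, 0.0442]
tcp_rot: [0.986, 0.165, -0.0, -0.0]
contact_force: [-0.6, 0.7, -1.6]
finger_gap: 0.0262
```

```bash
python3 go.py .5145 -.1603 .043 .335; python3 - <<'E'
from plant import cams
import cv2,pickle
p=cams.camera_params("wrist");im=cams.snapshot("wrist")
pickle.dump(p,open("w2.pkl","wb"))
cv2.imwrite("pics/w2.png",im[:,:,::-1])
b=cams.snapshot("scene")[:,:,::-1]
cv2.imwrite("pics/s2.png",cv2.resize(b[130:260,200:400],None,fx=4,fy=4,interpolation=cv2.INTER_CUBIC))
E
```

```text
t 4.47 pos [ 0.5136 -0.1603  0.0442] yaw 0.3319 gap 0.0262 F [-0.6  0.7 -1.6]
tx,ty,tz(cm) [0.08 0.03 0.12] roll -0.0031
```

View pics/w2.png

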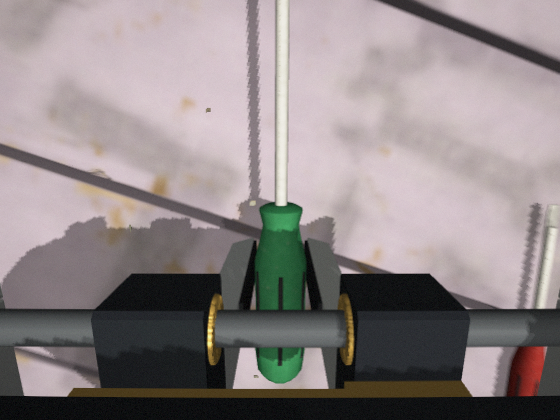

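View pics/s2.png

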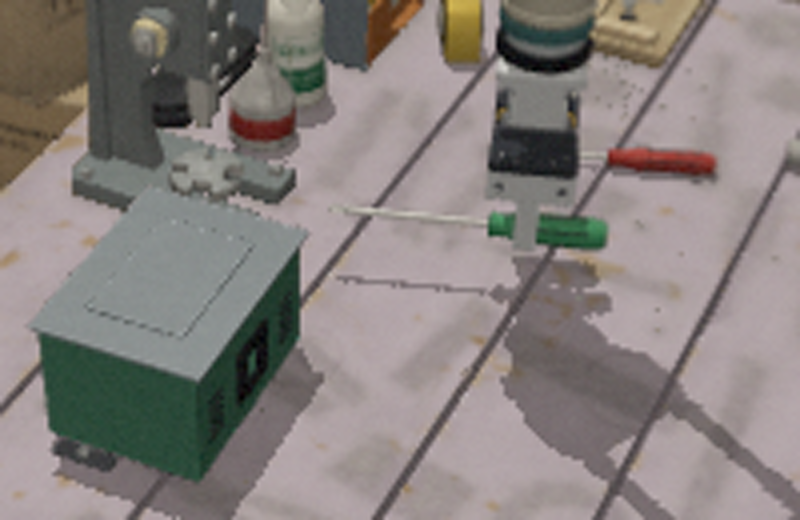

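carry_out(
  deltas=[
    {"tx": -2,"ty": -0.7,"tz": 0,"roll": 0.06,"hand": 0},
    {"tx": -4.5,"ty": -1.5,"tz": 0,"roll": 0.12,"hand": 0},
    {"tx": -7,"ty": -2.3,"tz": 0,"roll": 0.18,"hand": 0},
    {"tx": -8.5,"ty": -2.9,"tz": 0,"roll": 0.24,"hand": 0},
    {"tx": -8.5,"ty": -2.9,"tz": 0,"roll": 0.294,"hand": 0},
  ],
)

```text
t: 4.98
ee_pos: [0.4192, -0.159, 0.0429]
tcp_rot: [1.0, 0.017, -0.002, -0.001]
contact_force: [-0.9, 0.3, -1.1]
finger_gap: 0.0261
```

```bash
python3 go.py .437 .075 .043 .0375
```

```text
t 4.98 pos [ 0.4192 -0.159   0.0429] yaw 0.0342 gap 0.0261 F [-0.9  0.3 -1.1]
tx,ty,tz(cm) [ 2.580e+00 -2.332e+01  2.000e-02] roll -0.0033
```

carry_out(
  deltas=[
    {"tx": 0,"ty": -2.5,"tz": 0,"roll": 0,"hand": 0},
    {"tx": 0,"ty": -6.3,"tz": 0,"roll": 0,"hand": 0},
    {"tx": 0,"ty": -10.2,"tz": 0,"roll": 0,"hand": 0},
    {"tx": 0,"ty": -14.2,"tz": 0,"roll": 0,"hand": 0},
    {"tx": 0.5,"ty": -18,"tz": 0,"roll": 0,"hand": 0},
  ],
)

```text
t: 5.4
ee_pos: [0.4205, 0.0211, 0.0433]
tcp_rot: [1.0, 0.018, -0.001, -0.0]
contact_force: [0.3, -0.7, -1.8]
finger_gap: 0.026
```

carry_out(
  deltas=[
    {"tx": 0,"ty": -2.5,"tz": 0,"roll": 0,"hand": 0},
    {"tx": 0.5,"ty": -4.5,"tz": 0,"roll": 0,"hand": 0},
    {"tx": 0.8,"ty": -5.3,"tz": 0,"roll": 0,"hand": 0},
    {"tx": 0.8,"ty": -5.3,"tz": 0,"roll": 0,"hand": 0},
    {"tx": 0.8,"ty": -5.3,"tz": 0,"roll": 0,"hand": 0},
  ],
)

```text
t: 5.82
ee_pos: [0.4283, 0.0724, 0.0433]
tcp_rot: [1.0, 0.019, -0.0, 0.0]
contact_force: [0.3, 0.3, -0.9]
finger_gap: 0.026
```

```bash
python3 go.py .437 .075 .043 .0375; python3 - <<'E'
from plant import cams
import cv2,pickle
p=cams.camera_params("wrist");im=cams.snapshot("wrist")
pickle.dump(p,open("w3.pkl","wb"))
cv2.imwrite("pics/w3.png",im[:,:,::-1])
b=cams.snapshot("scene")[:,:,::-1]
cv2.imwrite("pics/s3.png",cv2.resize(b[160:260,200:360],None,fx=5,fy=5,interpolation=cv2.INTER_CUBIC))
b=cams.snapshot("top")[:,:,::-1]
cv2.imwrite("pics/t3.png",cv2.resize(b[130:280,200:360],None,fx=4,fy=4,interpolation=cv2.INTER_CUBIC))
E
python3 go.py .437 .075 .043 .0375
```

```text
t 5.82 pos [0.4283 0.0724 0.0433] yaw 0.039 gap 0.026 F [ 0.3  0.3 -0.9]
tx,ty,tz(cm) [ 0.88 -0.22  0.03] roll 0.0015
t 5.97 pos [0.428  0.0717 0.0433] yaw 0.0364 gap 0.0262 F [ 0.4 -0.2 -1.5]
tx,ty,tz(cm) [ 0.91 -0.3   0.03] roll -0.0011
```

View pics/w3.png

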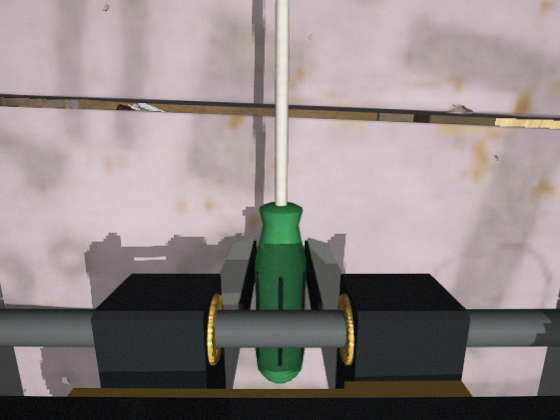

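View pics/s3.png

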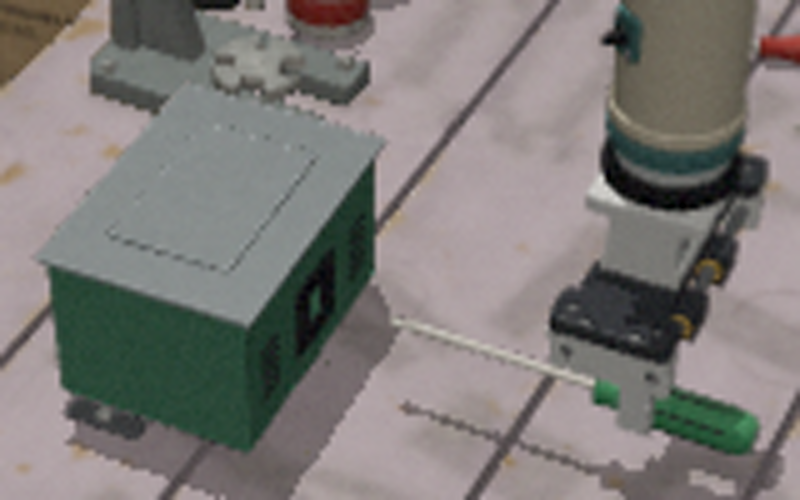

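View pics/t3.png

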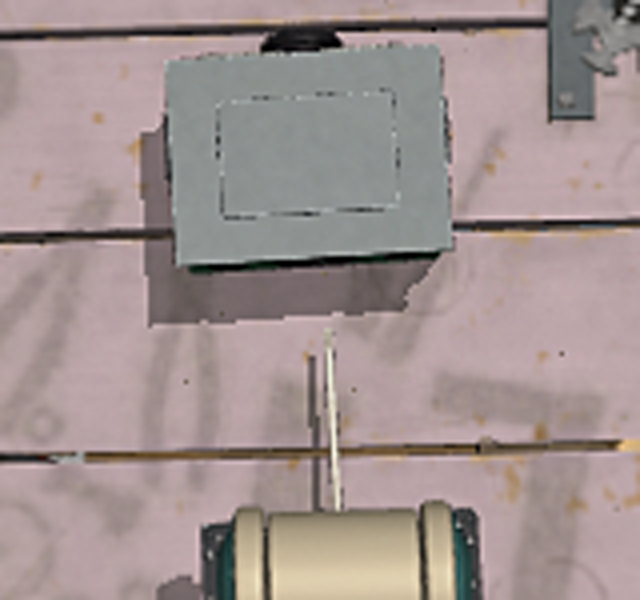

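```bash
python3 - <<'E'
from plant import cams
from h import *
import cv2
T=cams.camera_params("top");S=cams.camera_params("scene")
t=lambda x,y:(200+(x+.5)/4-.5,130+(y+.5)/4-.5)
s=lambda x,y:(200+(x+.5)/5-.5,160+(y+.5)/5-.5)
X=tri([(T,t(328,331)),(S,s(396,321))]);print("tip",X,proj(T,X),t(328,331),proj(S,X),s(396,321))
a=onz(T,t(328,331),X[2]);b=onz(T,t(339,505),X[2]);print("yaw",np.arctan2(*(a-b)[1::-1]),a,b)
X2=tri([(T,t(181,264)),(S,s(247,326))]);X3=tri([(T,t(454,246)),(S,s(384,142))]);print("lid corners",X2,X3)
# slot: predicted outline from box model
def box(c,yaw):
    R=np.array([[np.cos(yaw),-np.sin(yaw),0],[np.sin(yaw),np.cos(yaw),0],[0,0,1]]);return lambda P:np.array(c)+np.asarray(P)@R.T
im=cv2.resize(cv2.imread("pics/s3.png")[180:420,180:420],None,fx=3,fy=3,interpolation=cv2.INTER_CUBIC)
B=box((.637,.0825,.055),.0375)
sl=B([[0,-.008,-.013],[0,.008,-.013],[0,.008,.013],[0,-.008,.013]])
bb=B([[0.0025,-.09,-.055],[0.0025,.09,-.055],[0.0025,.09,.055],[0.0025,-.09,.055]])
for P,col in((sl,(0,0,255)),(bb,(0,255,255))):
    q=proj(S,P); q=((q+.5-[200,160])*5-180)*3
    cv2.polylines(im,[q.astype(int)],True,col,1)
cv2.imwrite("pics/ov.png",im)
E
```

```text
tip [0.58787392 0.07473976 0.0564504 ] [[281.80470947 212.78628267]] (281.625, 212.375) [[278.3866709  223.75511629]] (278.8, 223.8)
yaw 0.04075512538093716 [0.58903976 0.07521705 0.0564504 ] [0.46734278 0.07025452 0.0564504 ]
lid corners [0.63221645 0.17369319 0.11479728] [ 0.6395356  -0.01136236  0.11490821]
```

View pics/ov.png

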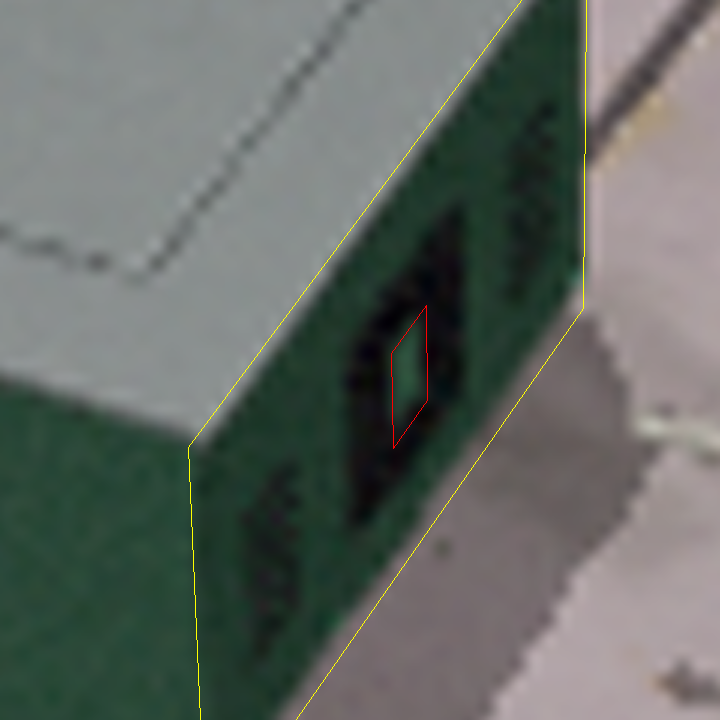

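carry_out(
  deltas=[
    {"tx": 0.6,"ty": -0.45,"tz": 0,"roll": 0,"hand": 0},
    {"tx": 1.6,"ty": -0.45,"tz": 0,"roll": 0,"hand": 0},
    {"tx": 2.8,"ty": -0.45,"tz": 0,"roll": 0,"hand": 0},
    {"tx": 3.7,"ty": -0.45,"tz": 0,"roll": 0,"hand": 0},
    {"tx": 3.7,"ty": -0.45,"tz": 0,"roll": 0,"hand": 0},
  ],
)

```text
t: 6.38
ee_pos: [0.4689, 0.0785, 0.0437]
tcp_rot: [1.0, 0.019, 0.002, 0.0]
contact_force: [0.4, -0.1, -1.1]
finger_gap: 0.0261
```

carry_out(
  deltas=[
    {"tx": 0,"ty": 0,"tz": 0,"roll": 0,"hand": 0},
    {"tx": 0,"ty": 0,"tz": 0,"roll": 0,"hand": 0},
    {"tx": 0,"ty": 0,"tz": 0,"roll": 0,"hand": 0},
    {"tx": 0,"ty": 0,"tz": 0,"roll": 0,"hand": 0},
    {"tx": 0,"ty": 0,"tz": 0,"roll": 0,"hand": 0},
  ],
)

```text
t: 6.8
ee_pos: [0.4645, 0.0788, 0.0434]
tcp_rot: [1.0, 0.019, -0.0, 0.0]
contact_force: [0.1, 0.4, -1.9]
finger_gap: 0.0259
```

```bash
python3 go.py .437 .075 .043 .0375; python3 - <<'E'
from plant import cams
import cv2,pickle
b=cams.snapshot("scene")[:,:,::-1]
cv2.imwrite("pics/s4.png",cv2.resize(b[200:250,240:300],None,fx=12,fy=12,interpolation=cv2.INTER_CUBIC))
b=cams.snapshot("top")[:,:,::-1]
cv2.imwrite("pics/t4.png",cv2.resize(b[170:230,240:320],None,fx=10,fy=10,interpolation=cv2.INTER_CUBIC))
E
python3 go.py .437 .075 .043 .0375
```

```text
t 6.8 pos [0.4645 0.0788 0.0434] yaw 0.0379 gap 0.0259 F [ 0.1  0.4 -1.9]
tx,ty,tz(cm) [-2.76  0.27  0.04] roll 0.0004
t 6.9 pos [0.4647 0.0787 0.0435] yaw 0.0379 gap 0.0259 F [-0.8 -0.7 -1.6]
tx,ty,tz(cm) [-2.78  0.27  0.05] roll 0.0004
```

View pics/s4.png

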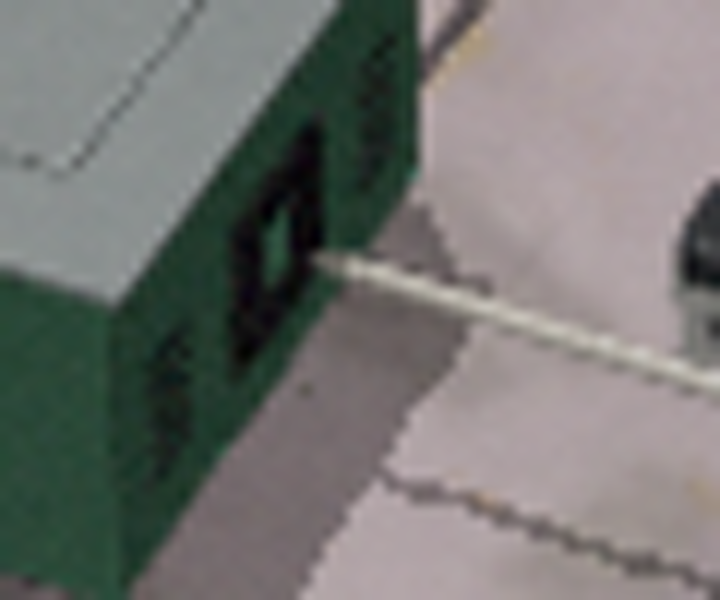

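View pics/t4.png

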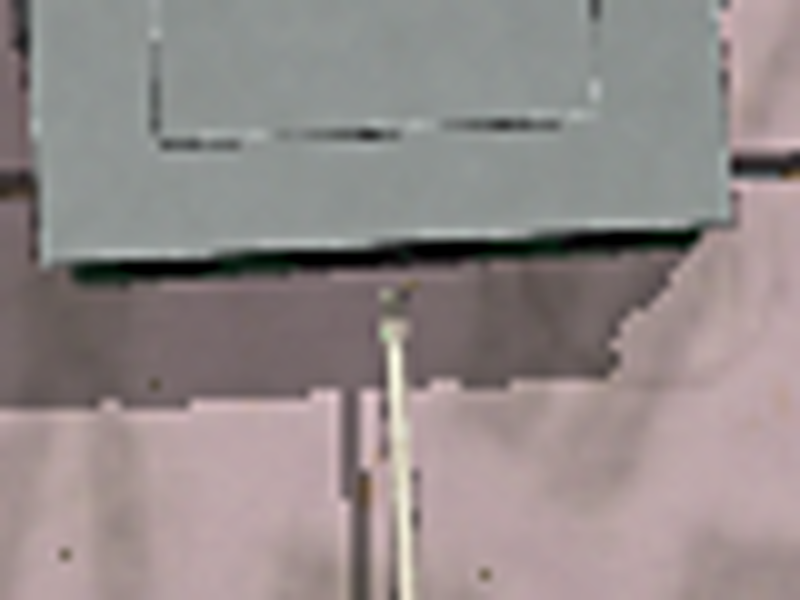

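carry_out(
  deltas=[
    {"tx": 0.5,"ty": 0,"tz": 0,"roll": 0,"hand": 0},
    {"tx": 1.1,"ty": 0,"tz": 0,"roll": 0,"hand": 0},
    {"tx": 1.7,"ty": 0,"tz": 0,"roll": 0,"hand": 0},
    {"tx": 2.3,"ty": 0,"tz": 0,"roll": 0,"hand": 0},
    {"tx": 2.8,"ty": 0,"tz": 0,"roll": 0,"hand": 0},
  ],
  force=50,
)

```text
t: 7.32
ee_pos: [0.4942, 0.0798, 0.0435]
tcp_rot: [1.0, 0.019, 0.0, 0.0]
contact_force: [-0.3, -0.1, -1.1]
finger_gap: 0.026
```

```bash
python3 go.py .437 .075 .043 .0375; python3 - <<'E'
from plant import cams
import cv2,pickle
b=cams.snapshot("scene")[:,:,::-1]
cv2.imwrite("pics/s5.png",cv2.resize(b[200:250,240:300],None,fx=12,fy=12,interpolation=cv2.INTER_CUBIC))
E
python3 go.py .437 .075 .043 .0375
```

```text
t 7.32 pos [0.4942 0.0798 0.0435] yaw 0.0377 gap 0.026 F [-0.3 -0.1 -1.1]
tx,ty,tz(cm) [-5.74  0.26  0.04] roll 0.0002
t 7.37 pos [0.4955 0.0798 0.0435] yaw 0.0376 gap 0.0258 F [ 1.   0.4 -1. ]
tx,ty,tz(cm) [-5.86  0.26  0.04] roll 0.0001
```

View pics/s5.png

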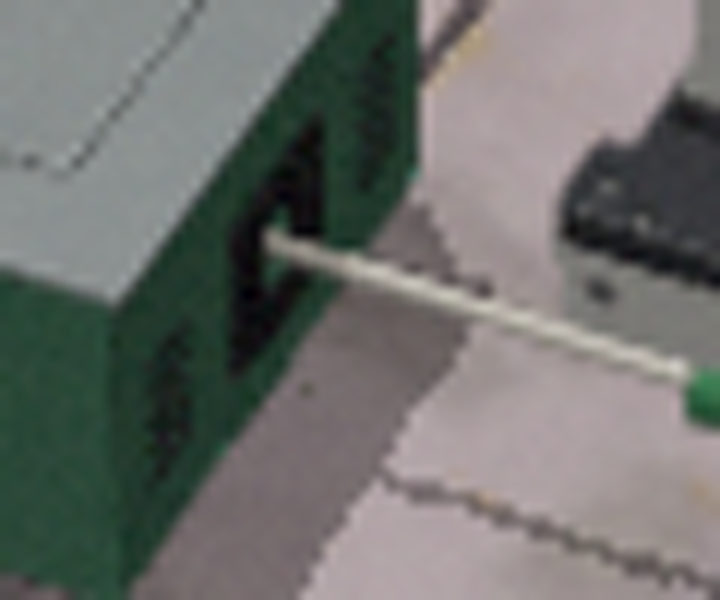

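carry_out(
  deltas=[
    {"tx": 0.5,"ty": 0,"tz": 0,"roll": 0,"hand": 0},
    {"tx": 0.9,"ty": 0,"tz": 0,"roll": 0,"hand": 0},
    {"tx": 1.2,"ty": 0,"tz": 0,"roll": 0,"hand": 0},
    {"tx": 1.5,"ty": 0,"tz": 0,"roll": 0,"hand": 0},
    {"tx": 1.8,"ty": 0,"tz": 0,"roll": 0,"hand": 0},
  ],
)

```text
t: 7.78
ee_pos: [0.5081, 0.0804, 0.0427]
tcp_rot: [1.0, 0.019, -0.003, 0.0]
contact_force: [-4.6, -0.2, -0.3]
finger_gap: 0.0255
```

```bash
python3 go.py .437 .075 .043 .0375
```

```text
t 7.78 pos [0.5081 0.0804 0.0427] yaw 0.0378 gap 0.0255 F [-4.6 -0.2 -0.3]
tx,ty,tz(cm) [-7.13  0.27  0.02] roll 0.0003
```

carry_out(
  deltas=[
    {"tx": 0.2,"ty": 0,"tz": 0,"roll": 0,"hand": 0},
    {"tx": 0.4,"ty": 0,"tz": 0,"roll": 0,"hand": 0},
    {"tx": 0.6,"ty": 0,"tz": 0,"roll": 0,"hand": 0},
    {"tx": 0.6,"ty": 0,"tz": 0,"roll": 0,"hand": 0},
    {"tx": 0.6,"ty": 0,"tz": 0,"roll": 0,"hand": 0},
  ],
)

```text
t: 8.2
ee_pos: [0.5143, 0.0806, 0.0427]
tcp_rot: [1.0, 0.019, -0.003, 0.0]
contact_force: [-5.0, 0.1, -1.1]
finger_gap: 0.0257
```

```bash
python3 go.py .437 .075 .043 .0375; python3 - <<'E'
from plant import cams
import cv2,pickle
b=cams.snapshot("scene")[:,:,::-1]
cv2.imwrite("pics/s6.png",cv2.resize(b[160:260,200:360],None,fx=5,fy=5,interpolation=cv2.INTER_CUBIC))
E
```

```text
t 8.2 pos [0.5143 0.0806 0.0427] yaw 0.0379 gap 0.0257 F [-5.   0.1 -1.1]
tx,ty,tz(cm) [-7.75  0.27  0.01] roll 0.0004
```

View pics/s6.png

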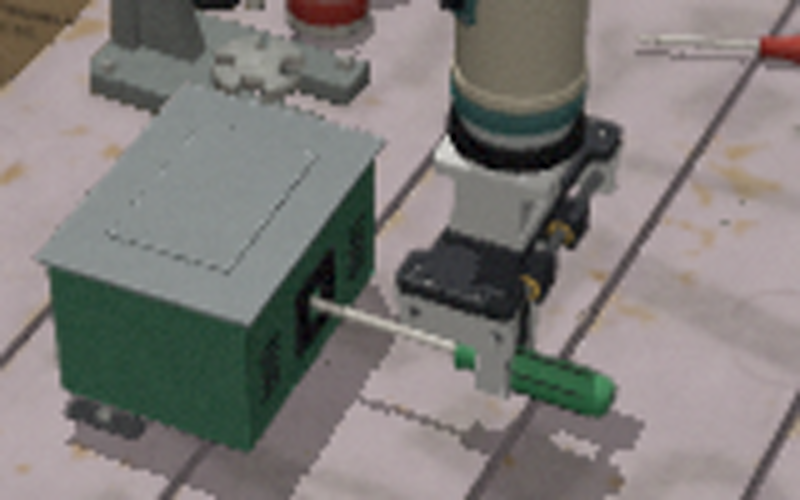

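carry_out(
  deltas=[
    {"tx": 0.2,"ty": 0,"tz": 0,"roll": 0,"hand": 0},
    {"tx": 0.3,"ty": 0,"tz": 0,"roll": 0,"hand": 0},
    {"tx": 0.4,"ty": 0,"tz": 0,"roll": 0,"hand": 0},
    {"tx": 0.5,"ty": 0,"tz": 0,"roll": 0,"hand": 0},
    {"tx": 0.5,"ty": 0,"tz": 0,"roll": 0,"hand": 0},
  ],
)

```text
t: 8.67
ee_pos: [0.5193, 0.0808, 0.0427]
tcp_rot: [1.0, 0.019, -0.003, 0.0]
contact_force: [-6.5, 0.1, -1.2]
finger_gap: 0.0261
```

```bash
python3 go.py .437 .075 .043 .0375; python3 - <<'E'
from plant import cams
import cv2,pickle
b=cams.snapshot("scene")[:,:,::-1]
cv2.imwrite("pics/s7.png",cv2.resize(b[160:260,200:360],None,fx=5,fy=5,interpolation=cv2.INTER_CUBIC))
E
```

```text
t 8.67 pos [0.5193 0.0808 0.0427] yaw 0.0379 gap 0.0261 F [-6.5  0.1 -1.2]
tx,ty,tz(cm) [-8.25  0.27  0.02] roll 0.0004
```

View pics/s7.png

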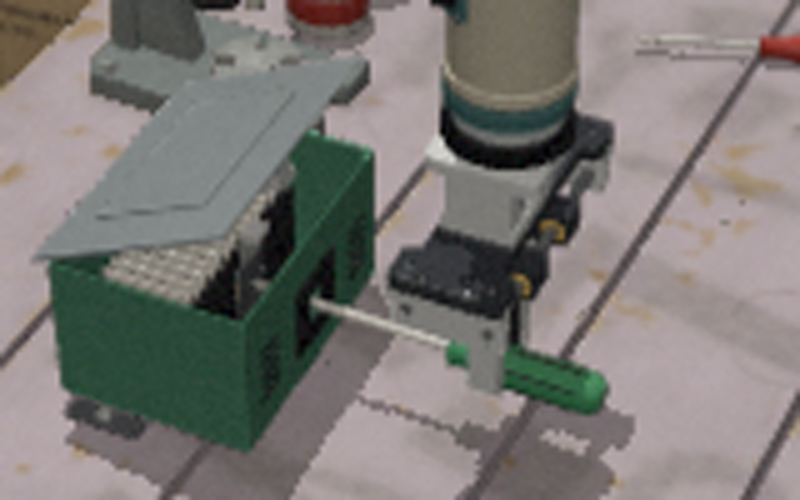

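carry_out(
  deltas=[
    {"tx": 0,"ty": 0,"tz": 0,"roll": 0,"hand": 0},
    {"tx": 0,"ty": 0,"tz": 0,"roll": 0,"hand": 0},
    {"tx": 0,"ty": 0,"tz": 0,"roll": 0,"hand": 0},
    {"tx": 0,"ty": 0,"tz": 0,"roll": 0,"hand": 0},
    {"tx": 0,"ty": 0,"tz": 0,"roll": 0,"hand": 0},
  ],
)

```text
t: 9.13
ee_pos: [0.5193, 0.0809, 0.0427]
tcp_rot: [1.0, 0.019, -0.003, 0.0]
contact_force: [-6.3, 0.3, -0.3]
finger_gap: 0.0261
```

carry_out(
  deltas=[
    {"tx": 0,"ty": 0,"tz": 0,"roll": 0,"hand": 0},
    {"tx": 0,"ty": 0,"tz": 0,"roll": 0,"hand": 0},
    {"tx": 0,"ty": 0,"tz": 0,"roll": 0,"hand": 0},
    {"tx": 0,"ty": 0,"tz": 0,"roll": 0,"hand": 0},
    {"tx": 0,"ty": 0,"tz": 0,"roll": 0,"hand": 0},
  ],
)

```text
t: 9.55
ee_pos: [0.5193, 0.0808, 0.0427]
tcp_rot: [1.0, 0.019, -0.003, 0.0]
contact_force: [-5.8, -0.3, -1.4]
finger_gap: 0.0259
```

carry_out(
  deltas=[
    {"tx": 0,"ty": 0,"tz": 0,"roll": 0,"hand": 0},
    {"tx": 0,"ty": 0,"tz": 0,"roll": 0,"hand": 0},
    {"tx": 0,"ty": 0,"tz": 0,"roll": 0,"hand": 0},
    {"tx": 0,"ty": 0,"tz": 0,"roll": 0,"hand": 0},
    {"tx": 0,"ty": 0,"tz": 0,"roll": 0,"hand": 0},
  ],
)

```text
t: 9.97
ee_pos: [0.5193, 0.0808, 0.0427]
tcp_rot: [1.0, 0.019, -0.003, 0.0]
contact_force: [-6.7, -0.3, -0.9]
finger_gap: 0.0261
```

```bash
python3 go.py .437 .075 .043 .0375; python3 - <<'E'
from plant import cams
import cv2,pickle
b=cams.snapshot("scene")[:,:,::-1]
cv2.imwrite("pics/s8.png",cv2.resize(b[120:280,200:400],None,fx=3.7,fy=3.7,interpolation=cv2.INTER_CUBIC))
E
```

```text
t 9.97 pos [0.5193 0.0808 0.0427] yaw 0.0379 gap 0.0261 F [-6.7 -0.3 -0.9]
tx,ty,tz(cm) [-8.25  0.27  0.02] roll 0.0004
```

View pics/s8.png

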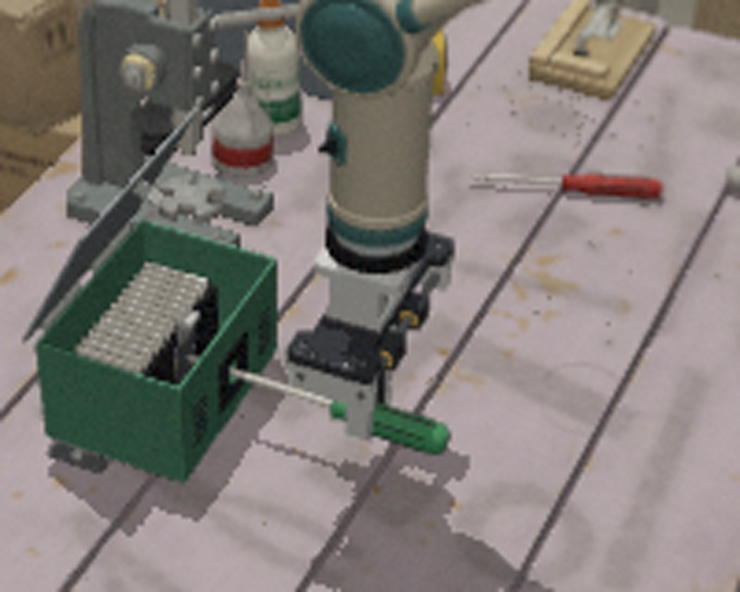

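carry_out(
  deltas=[
    {"tx": -0.8,"ty": 0,"tz": 0,"roll": 0,"hand": 0},
    {"tx": -2.2,"ty": 0,"tz": 0,"roll": 0,"hand": 0},
    {"tx": -4.2,"ty": 0,"tz": 0,"roll": 0,"hand": 0},
    {"tx": -6.5,"ty": 0,"tz": 0,"roll": 0,"hand": 0},
    {"tx": -9,"ty": 0,"tz": 0,"roll": 0,"hand": 0},
  ],
)

```text
t: 10.43
ee_pos: [0.4344, 0.0774, 0.0442]
tcp_rot: [1.0, 0.019, 0.003, 0.0]
contact_force: [-0.4, 0.4, 0.0]
finger_gap: 0.0262
```

carry_out(
  deltas=[
    {"tx": -1,"ty": 0,"tz": 0,"roll": 0,"hand": 0},
    {"tx": -2,"ty": 0,"tz": 0,"roll": 0,"hand": 0},
    {"tx": -2,"ty": 0,"tz": 0,"roll": 0,"hand": 0},
    {"tx": -2,"ty": 0,"tz": 0,"roll": 0,"hand": 0},
    {"tx": -2,"ty": 0,"tz": 0,"roll": 0,"hand": 0},
  ],
)

```text
t: 10.85
ee_pos: [0.4144, 0.0767, 0.0439]
tcp_rot: [1.0, 0.019, 0.002, 0.0]
contact_force: [0.2, 0.1, -1.1]
finger_gap: 0.0261
```

```bash
python3 go.py .437 .075 .003 .0375; python3 - <<'E'
from plant import cams
import cv2,pickle
b=cams.snapshot("scene")[:,:,::-1]
cv2.imwrite("pics/s9.png",cv2.resize(b[120:280,200:400],None,fx=3.7,fy=3.7,interpolation=cv2.INTER_CUBIC))
E
python3 go.py .437 .075 .003 .0375
```

```text
t 10.85 pos [0.4144 0.0767 0.0439] yaw 0.0377 gap 0.0261 F [ 0.2  0.1 -1.1]
tx,ty,tz(cm) [2.23 0.25 4.1 ] roll 0.0002
t 10.9 pos [0.4142 0.0767 0.0438] yaw 0.0376 gap 0.026 F [-0.7 -0.5 -1.4]
tx,ty,tz(cm) [2.26 0.26 4.08] roll 0.0001
```

View pics/s9.png

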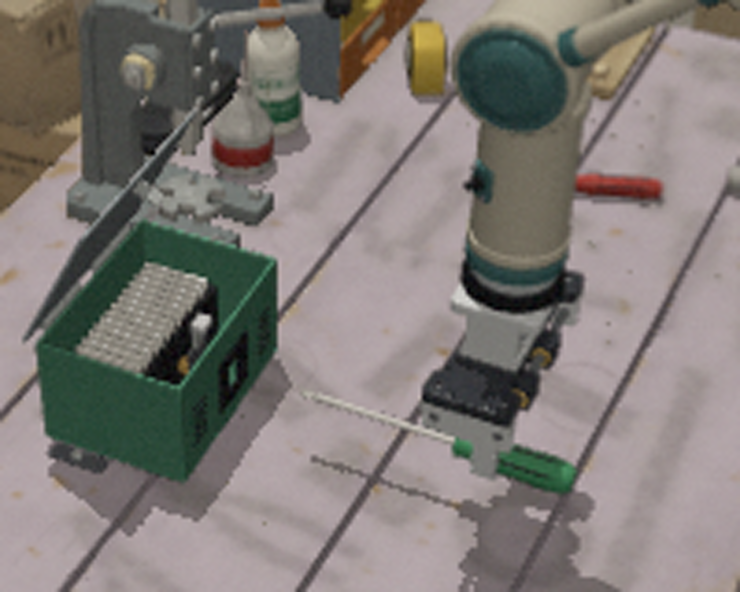

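carry_out(
  deltas=[
    {"tx": 0,"ty": 0,"tz": 1,"roll": 0,"hand": 0},
    {"tx": 0,"ty": 0,"tz": 2.2,"roll": 0,"hand": 0},
    {"tx": 0,"ty": 0,"tz": 3.2,"roll": 0,"hand": 0},
    {"tx": 0,"ty": 0,"tz": 3.8,"roll": 0,"hand": 0},
    {"tx": 0,"ty": 0,"tz": 3.8,"roll": 0,"hand": 0},
  ],
)

```text
t: 11.32
ee_pos: [0.4121, 0.0766, 0.0044]
tcp_rot: [1.0, 0.019, -0.001, 0.0]
contact_force: [-0.6, 0.3, -1.8]
finger_gap: 0.0259
```

carry_out(
  deltas=[
    {"tx": 0,"ty": 0,"tz": 0.1,"roll": 0,"hand": 0},
    {"tx": 0,"ty": 0,"tz": 0.1,"roll": 0,"hand": 0},
    {"tx": 0,"ty": 0,"tz": 0.2,"roll": 0,"hand": 0},
    {"tx": 0,"ty": 0,"tz": 0.2,"roll": 0,"hand": 0},
    {"tx": 0,"ty": 0,"tz": 0.2,"roll": 0,"hand": 0},
  ],
)

```text
t: 11.73
ee_pos: [0.4123, 0.0767, 0.0037]
tcp_rot: [1.0, 0.019, 0.0, 0.0]
contact_force: [-0.2, 0.3, -1.4]
finger_gap: 0.026
```

```bash
python3 go.py .437 .075 .003 .0375
```

```text
t 11.73 pos [0.4123 0.0767 0.0037] yaw 0.0378 gap 0.026 F [-0.2  0.3 -1.4]
tx,ty,tz(cm) [2.46 0.27 0.08] roll 0.0003
```

carry_out(
  deltas=[
    {"tx": 0,"ty": 0,"tz": 0.1,"roll": 0,"hand": 0},
    {"tx": 0,"ty": 0,"tz": 0.1,"roll": 0,"hand": 0},
    {"tx": 0,"ty": 0,"tz": 0.1,"roll": 0,"hand": 0.3},
    {"tx": 0,"ty": 0,"tz": 0.1,"roll": 0,"hand": 0.4},
    {"tx": 0,"ty": 0,"tz": 0.1,"roll": 0,"hand": 0.5},
  ],
)

```text
t: 12.15
ee_pos: [0.4122, 0.0767, 0.0026]
tcp_rot: [1.0, 0.019, 0.0, 0.0]
contact_force: [-0.6, 0.1, -0.3]
finger_gap: 0.038
```

carry_out(
  deltas=[
    {"tx": 0,"ty": 0,"tz": 0,"roll": 0,"hand": 0.7},
    {"tx": 0,"ty": 0,"tz": 0,"roll": 0,"hand": 0.7},
    {"tx": 0,"ty": 0,"tz": 0,"roll": 0,"hand": 0.7},
    {"tx": 0,"ty": 0,"tz": 0,"roll": 0,"hand": 0.7},
    {"tx": 0,"ty": 0,"tz": 0,"roll": 0,"hand": 0.7},
  ],
)

```text
t: 12.57
ee_pos: [0.4121, 0.0767, 0.0025]
tcp_rot: [1.0, 0.019, 0.0, 0.0]
contact_force: [-0.1, 0.1, 0.2]
finger_gap: 0.0655
```

```bash
python3 go.py .437 .075 .003 .0375;  python3 - <<'E'
from plant import cams
import cv2
im=cams.snapshot("wrist")
cv2.imwrite("pics/w10.png",im[:,:,::-1])
E
```

```text
t 12.57 pos [0.4121 0.0767 0.0025] yaw 0.0378 gap 0.0655 F [-0.1  0.1  0.2]
tx,ty,tz(cm) [ 2.49  0.26 -0.05] roll 0.0003
```

View pics/w10.png

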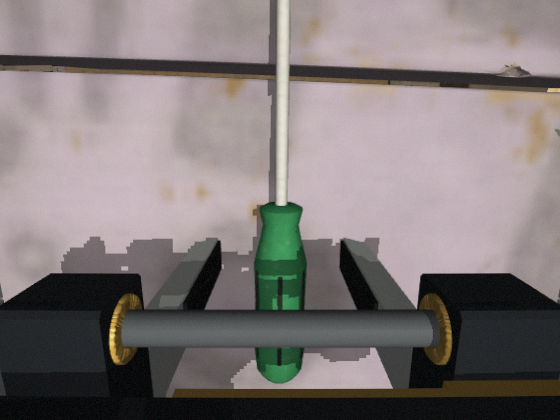

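Handle lies free between the open fingers. Raise straight up.

carry_out(
  deltas=[
    {"tx": 0,"ty": 0,"tz": -1,"roll": 0,"hand": 0.8},
    {"tx": 0,"ty": 0,"tz": -3,"roll": 0,"hand": 0.8},
    {"tx": 0,"ty": 0,"tz": -6,"roll": 0,"hand": 0.8},
    {"tx": 0,"ty": 0,"tz": -9,"roll": 0,"hand": 0.8},
    {"tx": 0,"ty": 0,"tz": -12,"roll": 0,"hand": 0.8},
  ],
)

```text
t: 13.03
ee_pos: [0.4115, 0.0767, 0.1236]
tcp_rot: [1.0, 0.019, -0.0, 0.0]
contact_force: [0.8, -0.1, 0.6]
finger_gap: 0.0756
```

carry_out(
  deltas=[
    {"tx": -2,"ty": 0,"tz": -2,"roll": 0,"hand": 0.8},
    {"tx": -4,"ty": 0,"tz": -4,"roll": 0,"hand": 0.8},
    {"tx": -4,"ty": 0,"tz": -4,"roll": 0,"hand": 0.8},
    {"tx": -4,"ty": 0,"tz": -4,"roll": 0,"hand": 0.8},
    {"tx": -4,"ty": 0,"tz": -4,"roll": 0,"hand": 0.8},
  ],
)

```text
t: 13.45
ee_pos: [0.3723, 0.0752, 0.162]
tcp_rot: [1.0, 0.019, 0.0, 0.0]
contact_force: [0.4, 0.0, -0.8]
finger_gap: 0.0753
```

```bash
python3 go.py .437 .075 .003 .0375;  python3 - <<'E'
from plant import cams
import cv2,pickle
for n in("scene","top","wrist"):
    pickle.dump(cams.camera_params(n),open(n+"F.pkl","wb"))
    cv2.imwrite(f"pics/{n}F.png",cams.snapshot(n)[:,:,::-1])
a=cv2.imread("pics/sceneF.png")[100:340,160:440]
cv2.imwrite("pics/sFc.png",cv2.resize(a,None,fx=2.5,fy=2.5,interpolation=cv2.INTER_CUBIC))
E
python3 go.py .437 .075 .003 .0375
```

```text
t 13.45 pos [0.3723 0.0752 0.162 ] yaw 0.0378 gap 0.0753 F [ 0.4  0.  -0.8]
tx,ty,tz(cm) [ 6.45  0.26 15.9 ] roll 0.0003
t 13.6 pos [0.3721 0.0752 0.1613] yaw 0.0377 gap 0.0752 F [-0.7  0.4  0.4]
tx,ty,tz(cm) [ 6.52  0.26 15.82] roll 0.0002
```

View pics/sFc.png

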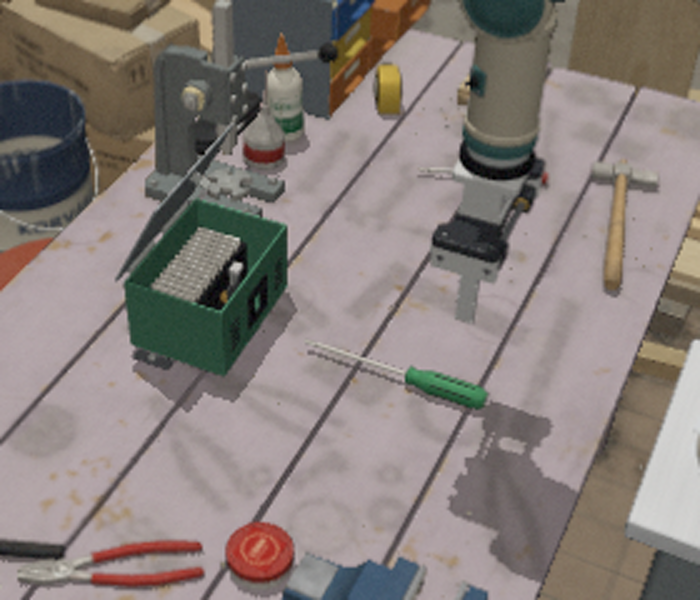

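View pics/topF.png

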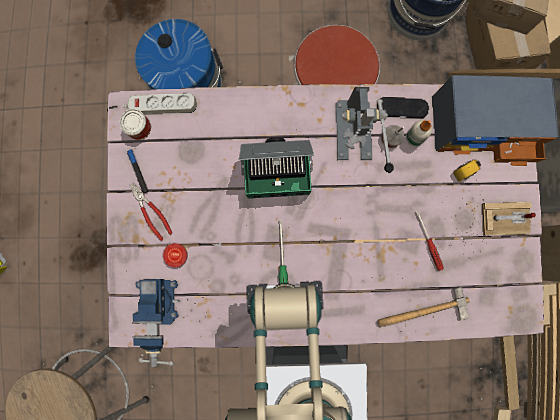

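View pics/wristF.png

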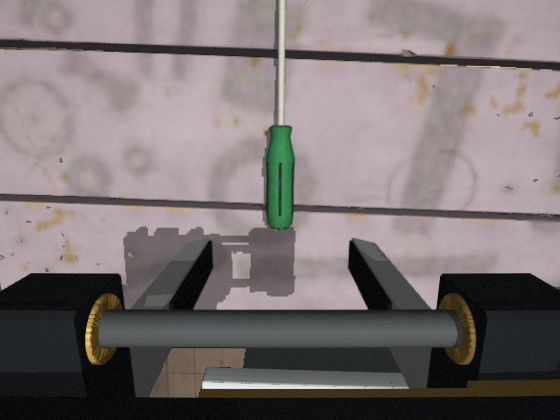

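```bash
python3 - <<'E'
import pickle
from h import *
S=pickle.load(open("sceneF.pkl","rb"));T=pickle.load(open("topF.pkl","rb"))
s=lambda x,y:(160+(x+.5)/2.5-.5,100+(y+.5)/2.5-.5)
print("tip",tri([(S,s(307,346)),(T,(279.7,222))]))
L=tri([(S,s(118,276)),(T,(240.5,160))]);Rr=tri([(S,s(240,119)),(T,(313,155))])
print("lid free corners",L,Rr)
h=np.array([.7745,.085,.112]);f=(L+Rr)/2;d=f-h;print("angle",np.pi-np.arctan2(d[2],d[0]),np.linalg.norm(d))
E
```

```text
tip [0.56695595 0.0821304  0.01134497]
lid free corners [0.74120529 0.19044995 0.13662713] [ 0.71130127 -0.00691455  0.24689328]
angle 1.0267837917098404 0.09346249312285375
```

```bash
python3 -c "
from plant import sign_off;print(sign_off())"
```

```text
the job is handed in; nothing more can be done
None
```

The job is handed in: the lid is open and the green screwdriver lies flat on the table. I gripped it by the handle, put its blade through the slot and pressed the catch with about 6.5 N until the lid sprang up. Then I drew it straight out, laid it in front of the box and raised the open gripper clear, about 14 s in all.

**Final checks that passed:**
- **Lid:** it stands fully up. Its right front corner triangulates to about 1.1 rad.
- **Screwdriver:** its blade tip is about 11 mm above the table and the handle is free of the fingers.
- **Robot:** the last contact force reading was within about 1 N, which is sensor noise.
- **Bystanders:** the red screwdriver, wax tin and pliers look unmoved in the before and after pictures.

**Checks that disagreed or were not made:**
- **Lid angle:** the left lid corner was picked badly in the pictures, so the two-corner check gave a wrong lid length of 93 mm. I relied on the right corner and the picture.
- **Catch return:** I did not measure it. I only know the blade is clear of it.
- **Tip alignment:** before insertion, the camera and arm positions for the tip differed by about 3 mm sideways. I aimed between them and it went in without touching.

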